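Snap the blue cover onto its findings box

ROBOT

A 6-joint arm with a two-finger parallel gripper is mounted at the origin on the work surface. World frame = base frame: x ahead of the robot, y to its left, z up, the work surface at z = 0. Lengths are in m, angles in rad, forces in N, time in s.
With the tool pointing down it reaches from about 0.275 to 0.975 m from the base axis. Payload 8.4 kg.
Tool frame: the origin (TCP) lies at the very end of the fingers, on their centre line; the grasp point (between the pads) lies 19 mm behind it (ctrl.pinch_z is the distance from the TCP to the grasp point, in m); z points along the fingers, y is the line along which they close (so a half turn about z gives the same grasp; the last joint's range is limited). The gripper opens to 92 mm and grips with 3 to 60 N. Pads are 20 mm wide; open, the fingers measure 128 mm over their backs; the gripper's body (75 mm by 189 mm) begins 69 mm behind the grasp point.
Start: joints at [1.166, 0.353, 1.633, -0, 1.155, -0.002], TCP at [0.245, 0.575, 0.215] pointing down, gripper open.
Joint ranges: [-2.63, 2.63], [-0.92, 2.1], [0.06, 2.66], [-1.3, 4.44], [0, 2.69], [-3.02, 3.02]. Speed limits (rad/s): [2.22, 2.22, 2.79, 3.14, 3.14, 3.14].

INTERFACE

Orientations are given as a unit quaternion [w, x, y, z].
In Python, from bench import ctrl, ticket, snapshot, camera_params gives the robot as it stands (ctrl), with the cameras as plain functions and the job (ticket).
- The arm moves only by the tool step_hand, called after "Request:" in YAML: its name, and indented under it one key for each argument. Schema: {"type":"object","properties":{"segments":{"type":"array","items":{"type":"object","properties":{"dx":{"type":"number"},"dy":{"type":"number"},"dz":{"type":"number"},"spin":{"type":"number"}},"additionalProperties":false},"minItems":1,"maxItems":8},"finger_gap":{"type":"number"},"grip_force":{"type":"number"},"only":{"type":"string"},"quiet":{"type":"boolean"},"lines":{"type":"string"}},"required":["segments"],"additionalProperties":false}. segments is a list of rows, 1 to 8 of them, each an object with the fields dx, dy, dz (the shift in m), spin (a turn about the tool's z in rad); a field left out counts as zero; each row is the pose to reach, as a shift and turn from the pose commanded when the call began, along the tool's axes at that moment; what a row does not reach only later rows make up. A row lasts 1/8 s, in which the tool goes at most 0.0625 m and 0.188 rad, less where a joint would pass 70% of its speed; a pose out of reach is approached as far as the arm can. finger_gap is the opening from 0.0 (shut) to 1.0 (fully open), set as the call begins (left out keeps the last). The fingers move at their own pace and stop on an object; grip_force is the grip in N (left out, the last holds). Time passes only in rows, so rows that do not move let the fingers close. The tool returns the time, the measured TCP pose, the force, the opening and the grip force at its end. only (a regular expression) keeps the lines of the reply that match it, lines (a string "A,B") keeps lines A to B, and quiet returns only ok. Input that does not fit is refused with a message, and nothing moves.
- ctrl.read_state(): the state, without advancing time (a new reading comes with each control period).
- snapshot(name): name is "scene" or "top" or "wrist"; returns the picture (480x640x3 uint8, red, green, blue); there is no depth.
- camera_params(name): a dict with "K" (3x3 intrinsics, pixels), "R" (3x3) and "t" (3): a world point X has camera coordinates R X + t; the wrist camera has in their place "tool_from_camera" (4x4, takes a point from camera to tool coordinates, whose origin is the TCP and whose axes are the flange's). Camera axes: x right, y down, z forward; pixel columns grow to the right and rows downward; lengths in m; the calibration is good to about 2 mm. A picture is of the moment at which its call begins: read the wrist's pose just before it. camera_params takes no time and is no camera call.
- ticket.sign_off(): hands the job in; it is judged then, once.
The state is a dict: "t": time; "q": joint angles; "qvel": joint speeds; "effort": joint torques, N m; "position": TCP position; "tcp_rot": TCP orientation; "ft_force": force on the tool from outside, world axes, zero at the start; "moment": the same for the moment, N m; "width": opening from 0.0 (shut) to 1.0 (fully open); "grip_force": force on a finger pad.
Only numpy, scipy, OpenCV 4.12 (cv2) and the standard library are available. Lean on these libraries where they do the work, as an engineer would, in place of code of your own. Each camera call takes 0.05 s, during which the arm holds its last target. There are 200 camera calls.

TASK

On the jeweller's bench two findings boxes have their covers only laid on, standing a little proud. Press the blue cover down evenly, without rocking it up, until it has clicked home flush with the rim of its box along every edge, then let go. The green-covered box is still being filled: leave it where it is with its cover loose, not pressed down.

Things in the scene. Friction and masses are not known exactly. Their poses are not given: they have to be found in the camera images.
- blue_cover: blue snap-fit cover, plate 110 (its x) x 160 (its y) x 5 mm, laid loosely on its box. Origin: centre of the plate's underside, z up. Two round white press pads, 28 mm across, 2 mm proud, at y = -50 and +50 mm, x = 0; tops 7 mm above the origin. A pad clicks its end at 4 to 12 N (the first tilts it 3 degrees, its pad stops 1 mm high), then the other; the middle clicks all at once at 9 to 16 N.
- blue_box: findings box under the blue cover: loose open white plastic box with sprung clips inside the rim, 110 (its x) x 160 (its y) x 50 mm high, walls 5 mm, about 0.9 kg. Origin: centre of its underside, on the bench, z up. Its cover's underside starts about 9 mm above the rim; clicked home it lies on the rim (50 mm over the origin, pad tops 57 mm). Past halfway the clips pull it down and hold it.
- green_cover: green plastic cover, same size, axes, origin and white pads as the blue one, laid loosely on the other box in the same way; it must stay unpressed.
- green_box: findings box under the green cover: same white box, 110 (its x) x 160 (its y) x 50 mm high, origin at the centre of its underside. Leave it alone.

How it is judged:
At the end, for the whole second after the job is handed in: The blue cover lies on the rim of its box (underside within 2 mm of the rim, parallel to it within about 1.7 degrees, centred within 8 mm), the box stands upright on the bench and both are at rest (z of blue_cover in the frame of blue_box between 0.046 and 0.052 m and angle between the z axis of blue_cover and the z axis of blue_box, either way round below 0.03 rad and horizontal distance between blue_cover and blue_box below 0.008 m and linear speed of each of blue_cover, blue_box below 0.02 m/s and angle between blue_box's own z axis and vertical below 0.05 rad); the robot touches nothing.
It fails at once if the blue cover is rocked or levered up more than 9 degrees (angle between blue_cover's own z axis and vertical above 0.157 rad).
It fails at once if the green cover is pressed down, at either end or whole (z of green_cover in the frame of green_box below 0.056 m or angle between the z axis of green_cover and the z axis of green_box, either way round above 0.025 rad).
It fails at once if the green-covered box or its cover is moved more than 20 mm (distance of any of green_box, green_cover from where it was at the start of the episode above 0.02 m).
It also fails if it takes over 35 s, if anything falls off the work surface, if the arm or the gripper's body presses on something with over 40 N, if the wrist force passes 120 N, or if a joint passes its speed limit or range.

## Working session

There is one attempt and no reset: what is moved stays moved. The work goes in short steps, Python scripts to look and compute and a tool call to move; the robot and the scene stay as the last step left them, time stands still between calls to the robot, and variables do not carry over. Pictures are saved under pics/ and viewed, at most 10 in all, crops included, and the job is handed in when it is done.

```bash
ls; mkdir -p pics; python3 - <<'E'
from bench import ctrl, ticket, snapshot, camera_params
import cv2
s=ctrl.read_state();print(s)
for n in("scene","top"):
    cv2.imwrite(f"pics/{n}0.png",snapshot(n)[:,:,::-1]);p=camera_params(n);print(n,p)
print(camera_params("wrist"))
E
```

```text
bench.py
pics
{'t': 0.0, 'q': array([ 1.16559030e+00,  3.53633788e-01,  1.63413763e+00,  1.91714738e-05,
        1.15521071e+00, -2.40175789e-03]), 'qvel': array([-0.00101707, -0.00077361, -0.00035089, -0.00136146, -0.00121889,
       -0.00200633]), 'effort': array([ 1.24999104e-03, -5.93827915e+01, -3.34223413e+01,  6.95044803e-02,
        2.36394466e-02, -4.87431544e-05]), 'position': array([0.24479626, 0.57451699, 0.21387118]), 'tcp_rot': array([-1.49197401e-04,  2.00047072e-01,  9.79786041e-01, -6.78583076e-04]), 'ft_force': array([ 0.33299918,  0.37802813, -0.14260533]), 'moment': array([-0.01318365,  0.01702169, -0.05130174]), 'grip_force': 0.0, 'width': 0.99911503667823}
scene {'K': array([[511.49833092,   0.        , 319.80745281],
       [  0.        , 511.49833092, 242.10489132],
       [  0.        ,   0.        ,   1.        ]]), 'R': array([[-0.1241536 ,  0.99219614, -0.01151999],
       [ 0.72308119,  0.08251648, -0.68581676],
       [-0.67951415, -0.09347651, -0.72768308]]), 't': array([ 0.07389824, -0.3729326 ,  1.31730588])}
top {'K': array([[588.2551238 ,  
[... 155 characters left out ...]
7, -0.99965965, -0.01258145],
       [-0.99577692, -0.02164203, -0.08921859],
       [ 0.08891594,  0.01456729, -0.9959326 ]]), 't': array([0.00275116, 0.55859346, 0.84942058])}
{'K': array([[401.78226788,   0.        , 323.07177379],
       [  0.        , 401.78226788, 233.34985328],
       [  0.        ,   0.        ,   1.        ]]), 'tool_from_camera': array([[-1.05806150e-03, -9.67098318e-01, -2.54400715e-01,
         7.00128849e-02],
       [ 9.99999341e-01, -9.09746301e-04, -7.00653255e-04,
        -1.24542756e-03],
       [ 4.46160474e-04, -2.54401289e-01,  9.67098643e-01,
        -1.68365992e-01],
       [ 0.00000000e+00,  0.00000000e+00,  0.00000000e+00,
         1.00000000e+00]])}
```

View pics/scene0.png

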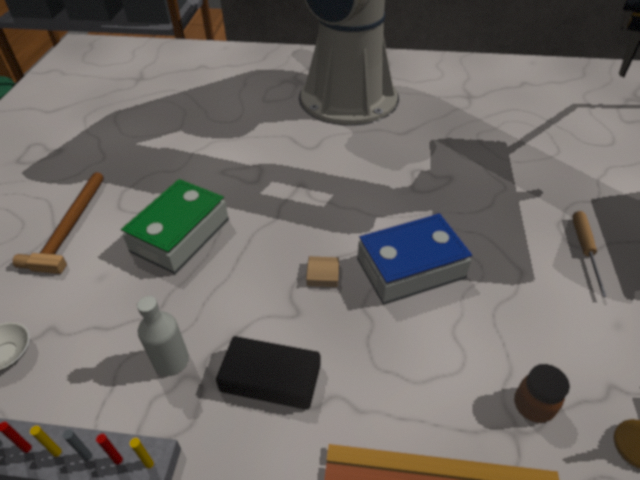

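View pics/top0.png

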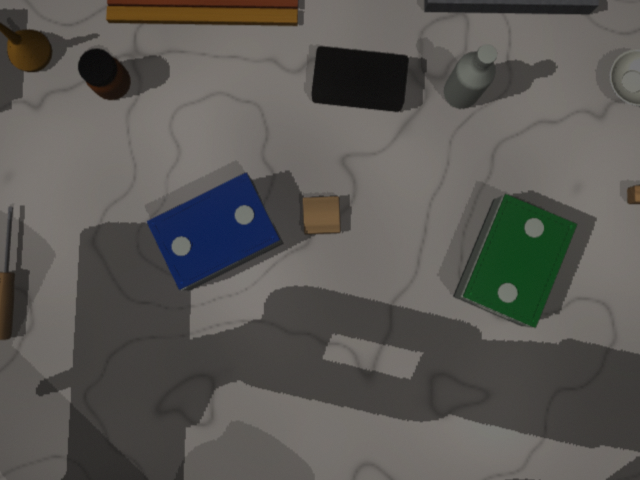

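The scene view shows the blue cover's pads at about (388,253) and (441,237). In the top view they are at (181,246) and (244,215). The green box is well clear of it. I'll triangulate the pads and corners next.

```bash
cat > h.py <<'E'
import cv2, numpy as np
from bench import ctrl, ticket, snapshot, camera_params
from scipy.spatial.transform import Rotation as Rn
def pads(img):
    """pads inside the blue plate: light blobs within the filled blue contour -> centroids; plus centroid of plate contour"""
    hsv=cv2.cvtColor(img,cv2.COLOR_RGB2HSV)
    m=cv2.inRange(hsv,(108,140,50),(130,255,255))
    c=max(cv2.findContours(m,cv2.RETR_EXTERNAL,cv2.CHAIN_APPROX_NONE)[0],key=cv2.contourArea)
    f=cv2.drawContours(np.zeros_like(m),[c],-1,255,-1)
    w=cv2.morphologyEx(f&~m,cv2.MORPH_OPEN,np.ones((3,3)))
    n,_,st,ce=cv2.connectedComponentsWithStats(w)
    k=[i for i in range(1,n) if st[i,4]>60]
    quad=cv2.approxPolyDP(cv2.convexHull(c),0.04*cv2.arcLength(c,True),True)[:,0]
    return ce[k],quad
def cam(n,s=None):
    p=camera_params(n)
    if n!="wrist": return p["K"],p["R"],p["t"]
    T=np.eye(4);q=s["tcp_rot"];T[:3,:3]=Rn.from_quat(q[[1,2,3,0]]).as_matrix();T[:3,3]=s["position"]
    E=np.linalg.inv(T@p["tool_from_camera"]);return p["K"],E[:3,:3],E[:3,3]
def tri(c1,u1,c2,u2):
    P=[K@np.c_[R,t] for K,R,t in(c1,c2)]
    X=cv2.triangulatePoints(P[0],P[1],np.float64(u1).T,np.float64(u2).T);return (X[:3]/X[3]).T
def ray(c,u,z):
    K,R,t=c;d=(R.T@np.linalg.inv(K)@np.c_[u,np.ones(len(u))].T).T;o=-R.T@t
    return o+d*((z-o[2])/d[:,2])[:,None]
E
python3 - <<'E'
from h import *
a,qa=pads(cv2.imread("pics/scene0.png")[:,:,::-1].copy());b,qb=pads(cv2.imread("pics/top0.png")[:,:,::-1].copy())
print(a,b);print(qa.tolist(),qb.tolist())
a=a[a[:,0].argsort()];b=b[b[:,0].argsort()]   # scene x right = +y; top x right = -y
for bb in(b,b[::-1]):print(tri(cam("scene"),a,cam("top"),bb))
print("top ray z.064 corners",ray(cam("top"),qb,.064).round(4).tolist())
X=ray(cam("top"),b,.066);print("pads",X,np.linalg.norm(X[1]-X[0]))
print("scene pads",ray(cam("scene"),a,.066))
E
```

```text
[[440.43349754 236.42857143]
 [387.92410714 252.02232143]] [[243.85454545 214.46060606]
 [180.61538462 245.65538462]]
[[470, 253], [386, 281], [361, 237], [439, 214]] [[246, 174], [278, 239], [179, 288], [148, 221]]
[[0.55077608 0.16953286 0.04865175]
 [0.58590596 0.1486839  0.1066414 ]]
[[0.5875857  0.11631082 0.06553442]
 [0.54101212 0.20478424 0.06572325]]
top ray z.064 corners [[0.6463, 0.1163, 0.064], [0.5536, 0.0676, 0.064], [0.4811, 0.2056, 0.064], [0.5754, 0.2542, 0.064]]
pads [[0.54097114 0.20547276 0.066     ]
 [0.58746618 0.11710935 0.066     ]] 0.09984929006515614
scene pads [[0.58823981 0.11515954 0.066     ]
 [0.54156247 0.20374522 0.066     ]]
```

Pad tops triangulate to z = 0.0656 m and 100 mm apart, which matches the text. The cover centre is about (0.5643, 0.1606), and its y axis is at 117.7°. I'll press the middle with shut fingers, lined up along the cover's x. That needs a shift of about (-0.456, -0.255, +0.05) and a turn of +0.68.

Request:
step_hand:
  segments:
    - {"dx": -0.051, "dy": -0.028, "spin": 0.1}
    - {"dx": -0.102, "dy": -0.057, "spin": 0.2}
    - {"dx": -0.153, "dy": -0.086, "spin": 0.3}
    - {"dx": -0.204, "dy": -0.114, "spin": 0.4}
    - {"dx": -0.255, "dy": -0.143, "spin": 0.5}
    - {"dx": -0.306, "dy": -0.171, "spin": 0.6}
    - {"dx": -0.357, "dy": -0.2, "spin": 0.68}
    - {"dx": -0.408, "dy": -0.228, "spin": 0.68}
  finger_gap: 0.0
  grip_force: 30

```text
t: 1.1
position: [0.5318, 0.2035, 0.2144]
tcp_rot: [-0.0, 0.516, 0.857, -0.0]
ft_force: [0.2, 0.8, 0.3]
width: 0.154
grip_force: 0.0
```

```bash
python3 - <<'E'
from h import *
s=ctrl.read_state();R=Rn.from_quat(s["tcp_rot"][[1,2,3,0]]).as_matrix()
print(s["t"],s["position"],R.round(3).tolist(),R.T@(np.r_[.5643,.1606,.1]-s["position"]))
im=snapshot("wrist");cv2.imwrite("pics/w1.png",im[:,:,::-1])
E
```

```text
1.1 [0.53177336 0.2035308  0.21443625] [[-0.468, 0.884, -0.0], [0.884, 0.468, -0.0], [0.0, -0.0, -1.0]] [-0.05316859  0.008689    0.1144303 ]
```

View pics/w1.png

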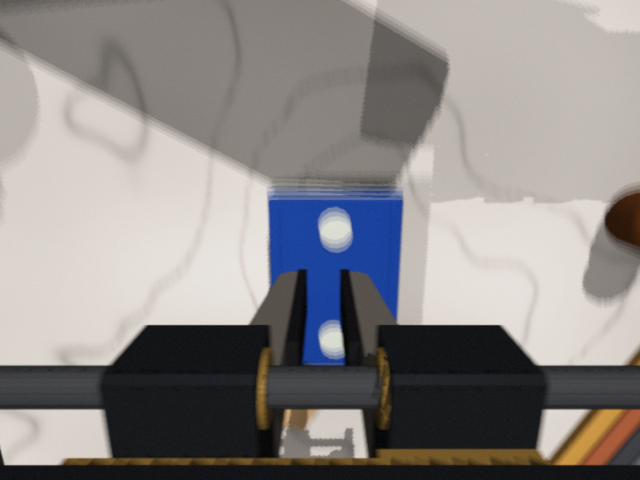

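The wrist view shows the cover square to the tool, with its pads at about (335,230) and (333,340). The tool's yaw is right. Next I move over the centre and part of the way down.

Request:
step_hand:
  segments:
    - {"dx": -0.03, "dy": 0.005, "dz": 0.02}
    - {"dx": -0.053, "dy": 0.009, "dz": 0.06}
    - {"dx": -0.053, "dy": 0.009, "dz": 0.1}
    - {"dx": -0.053, "dy": 0.009, "dz": 0.125}
    - {"dx": -0.053, "dy": 0.009, "dz": 0.135}
    - {"dx": -0.053, "dy": 0.009, "dz": 0.135}
    - {"dx": -0.053, "dy": 0.009, "dz": 0.135}
  finger_gap: 0.0

```text
t: 2.02
position: [0.5645, 0.1631, 0.0807]
tcp_rot: [0.001, 0.515, 0.857, 0.001]
ft_force: [-0.0, -0.5, -0.3]
width: 0.004
grip_force: 0.0
```

```bash
python3 - <<'E'
from h import *
s=ctrl.read_state();R=Rn.from_quat(s["tcp_rot"][[1,2,3,0]]).as_matrix()
print(s["t"],s["position"],s["ft_force"],R.T@(np.r_[.5643,.1606,.064]-s["position"]))
im=snapshot("top");cv2.imwrite("pics/t2.png",im[:,:,::-1])
im=snapshot("scene");cv2.imwrite("pics/s2.png",cv2.resize(im[150:350,300:540,::-1],None,fx=3,fy=3))
E
```

```text
2.025 [0.56446327 0.16306519 0.08068305] [-0.02400178 -0.4516495  -0.34443469] [-0.00209502 -0.00132709  0.01668166]
```

View pics/s2.png

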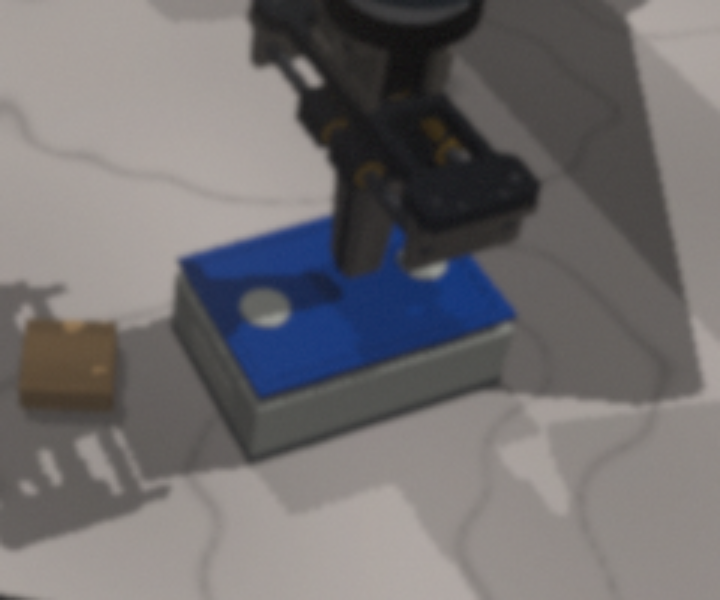

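The closed fingertips hang over the middle of the cover, between the pads. I'll trim by 2 mm and descend to just above the plate.

Request:
step_hand:
  segments:
    - {"dx": -0.002, "dy": -0.001, "dz": 0.008}
    - {"dx": -0.002, "dy": -0.001, "dz": 0.014}
    - {"dx": -0.002, "dy": -0.001, "dz": 0.016}
    - {"dx": -0.002, "dy": -0.001, "dz": 0.017}
    - {"dx": -0.002, "dy": -0.001, "dz": 0.018}
    - {"dx": -0.002, "dy": -0.001, "dz": 0.018}

```text
t: 2.88
position: [0.5639, 0.1605, 0.0621]
tcp_rot: [0.0, 0.515, 0.857, 0.0]
ft_force: [-2.6, -0.4, 6.8]
width: 0.008
grip_force: 3.9
```

Request:
step_hand:
  segments:
    - {"dz": 0.0005}
    - {"dz": 0.001}
    - {"dz": 0.0015}
    - {"dz": 0.0015}

```text
t: 3.38
position: [0.5638, 0.1604, 0.0606]
tcp_rot: [-0.0, 0.515, 0.857, -0.0]
ft_force: [-2.9, -1.3, 9.9]
width: 0.003
grip_force: 4.8
```

Request:
step_hand:
  segments:
    - {"dz": 0.0005}
    - {"dz": 0.001}
    - {"dz": 0.0015}
    - {"dz": 0.002}
    - {"dz": 0.0025}
    - {"dz": 0.0025}

```text
t: 4.12
position: [0.5639, 0.1605, 0.0574]
tcp_rot: [0.0, 0.515, 0.857, 0.0]
ft_force: [0.2, 0.8, -0.5]
width: 0.004
grip_force: 0.0
```

The force dropped to zero, so it has clicked. I'll follow down to confirm the plate is on the rim, with its top at about 0.055, and then lift off.

Request:
step_hand:
  segments:
    - {"dz": 0.001}
    - {"dz": 0.002}
    - {"dz": 0.0025}
    - {"dz": 0.0028}
    - {"dz": 0.0028}

```text
t: 4.75
position: [0.5639, 0.1605, 0.0554]
tcp_rot: [0.0, 0.515, 0.857, 0.0]
ft_force: [-2.8, -1.3, 9.0]
width: 0.005
grip_force: 4.5
```

Request:
step_hand:
  segments:
    - {"dz": -0.02}
    - {"dz": -0.06}
    - {"dz": -0.11}
    - {"dx": 0.05, "dz": -0.13}
    - {"dx": 0.11, "dz": -0.13}
    - {"dx": 0.17, "dz": -0.13}
    - {"dx": 0.2, "dz": -0.13}
    - {"dx": 0.2, "dz": -0.13}

```text
t: 5.75
position: [0.469, 0.3388, 0.1846]
tcp_rot: [-0.0, 0.514, 0.858, 0.0]
ft_force: [0.5, -0.0, 0.6]
width: 0.003
grip_force: 0.0
```

```bash
python3 - <<'E'
from h import *
s=ctrl.read_state();im=snapshot("scene");im2=snapshot("top")
a,qa=pads(im);b,qb=pads(im2);print(a,b,qa.tolist(),qb.tolist())
if len(a)==2==len(b):
    print(tri(cam("scene"),a[a[:,0].argsort()],cam("top"),b[b[:,0].argsort()[::-1]]))
cv2.imwrite("pics/s3.png",cv2.resize(im[150:350,300:540,::-1],None,fx=3,fy=3));cv2.imwrite("pics/t3.png",im2[:,:,::-1])
E
```

```text
[[439.32038835 239.40776699]
 [387.05752212 255.00442478]] [] [[469, 257], [386, 284], [362, 241], [437, 217]] [[247, 175], [276, 239], [180, 289], [149, 223]]
```

View pics/s3.png

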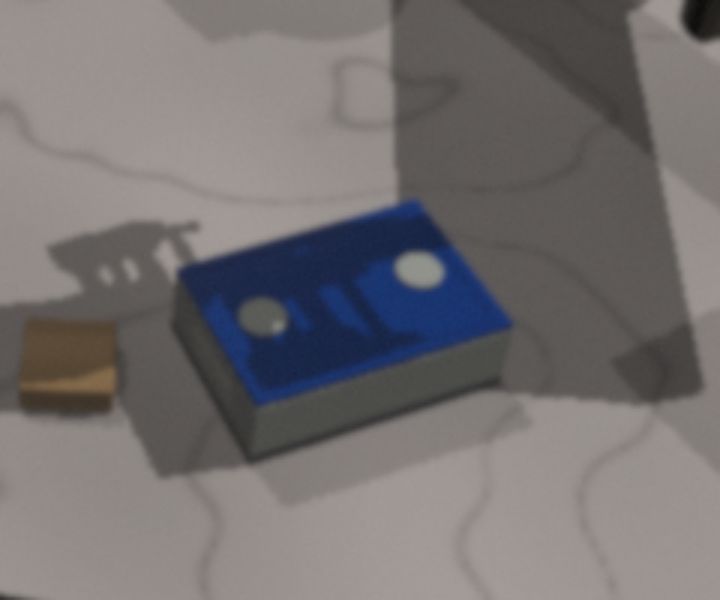

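View pics/t3.png

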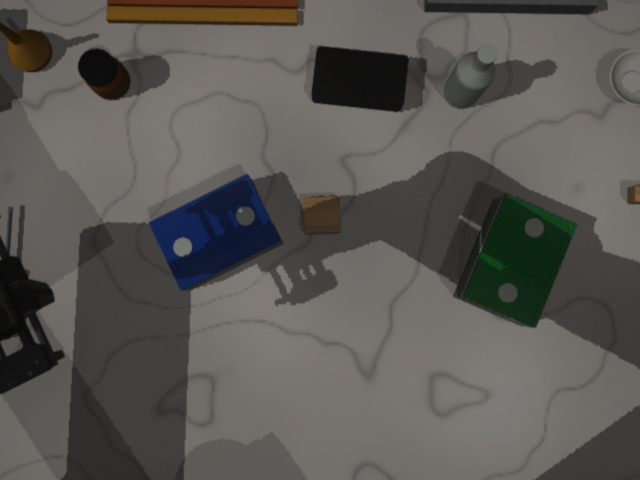

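Both pads dropped by the same 3.0 px in the scene view, so the cover went down level. As a last check I'll triangulate using the top-view pads at about (182,247) and (245,216), found by a looser mask because of the shadow.

```bash
python3 - <<'E'
from h import *
im=cv2.imread("pics/t3.png");hsv=cv2.cvtColor(im,cv2.COLOR_BGR2HSV)
m=cv2.inRange(hsv,(0,0,60),(179,110,255));b=[]
for x,y in((245,216),(182,247)):
    w=np.zeros_like(m);cv2.circle(w,(x,y),13,255,-1);M=cv2.moments(w&m,True);b.append([M["m10"]/M["m00"],M["m01"]/M["m00"]])
    print(M["m00"])
a=[[439.32,239.41],[387.06,255.0]]
print(b,tri(cam("scene"),a[:],cam("top"),b), tri(cam("scene"),a[::-1],cam("top"),b))
for z in(.057,.066):print(z,ray(cam("scene"),np.array(a),z),ray(cam("top"),np.array(b),z))
E
```

```text
261.0
305.0
[[244.6551724137931, 215.44444444444446], [182.28524590163934, 246.51147540983607]] [[0.58545347 0.14836181 0.09911516]
 [0.55027166 0.16894725 0.0401713 ]] [[0.58722587 0.11590587 0.05762474]
 [0.54042803 0.20425713 0.05760228]]
0.057 [[0.54013298 0.20330683 0.057     ]
 [0.58696257 0.11442496 0.057     ]] [[0.58722304 0.11715082 0.057     ]
 [0.54044734 0.20521958 0.057     ]]
0.066 [[0.5489543  0.2015989  0.066     ]
 [0.59513214 0.11395405 0.066     ]] [[0.58607954 0.11592034 0.066     ]
 [0.53980571 0.2030442  0.066     ]]
```

Both pad tops are now at 0.0576 m, down 8 mm and level, so the cover is home. I'll hand it in.

```bash
python3 -c "
from bench import ctrl, ticket, snapshot, camera_params
print(ticket.sign_off())"
```

```text
the job is handed in; nothing more can be done
None
```

The blue cover clicked home level (both pad tops measured at about 57.6 mm), the green box and its cover were not touched, and I handed the job in at about 6 s with the arm clear; no verdict was returned.

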